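# Goods-in paint check: zero the gauge, then read three points on a cover

## Robot

A 7-joint arm with a two-finger parallel gripper is mounted at the origin on a cart in front of the work surface, level with it; the furniture and walls round the work are solid. World frame = base frame: x ahead of the robot, y to its left, z up, the work surface at z = 0. Lengths are in mm, angles in rad, forces in N, time in s.
With the tool pointing down it reaches from about 375 to 925 mm from the base axis. Payload 3.1 kg.
Tool frame: the origin (TCP) lies at the very end of the fingers, on their centre line; the grasp point (between the pads) lies 19 mm behind it (r.tcp_to_grasp is the distance from the TCP to the grasp point, in mm); z points along the fingers, y is the line along which they close (so a half turn about z gives the same grasp; the last joint's range is limited). The gripper opens to 85 mm and grips with 20 to 120 N. Pads are 22 mm wide; open, the fingers measure 114 mm over their backs; the gripper's body (76 mm by 85 mm) begins 54 mm behind the grasp point. The pads swing forward as they close: fully open they stand 13 mm farther back than shut.
Start: joints at [-1.359, 0.383, 0.044, 1.598, -0.018, 1.161, -0.05], TCP at [198.142, 619.066, 231.269] pointing down, gripper open.
Joint ranges: [-2.61, 2.61], [-0.41, 2.15], [-1.48, 1.57], [0, 2.5], [-1.57, 4.71], [0.05, 1.97], [-2.85, 2.85]. Speed limits (rad/s): [2.79, 2.79, 3.14, 3.14, 3.14, 3.14, 3.14].

## Interface

Orientations are given as a unit quaternion [w, x, y, z].
In Python, from station import r gives the robot as it stands.
- The arm moves only by the tool drive_tool, never from a script. Its argument "motion" is a list of rows, each a list of 7 numbers: the shift along the tool's x, y, z normalised to -1 to 1, where 1 is 1 m, then the turn, a rotation vector about the tool's x, y, z normalised to -1 to 1, where 1 is 180 degrees, then the opening, from -1 (shut) to 1 (fully open). In form: [[tx, ty, tz, ax, ay, az, fingers], ...]. A call has 1 to 12 rows; each row is the pose to reach, as a shift and turn from the pose commanded when the call began, along the tool's axes at that moment, turning the shorter way round; what a row does not reach only later rows make up. A row lasts 1/8 s, in which the tool goes at most 62.5 mm and 10.7 degrees, less where a joint would pass 70% of its speed; a pose out of reach is approached as far as the arm can. A call with a number of a shift or a turn outside -1 to 1 is refused whole. A call with a gripper value outside its range is refused whole. The fingers move at their own pace and stop on an object; "grip_force" is the grip in N (left out, the last holds). Time passes only in rows, so rows that repeat a pose let the fingers close. It gives the time, the measured TCP pose, the force, the opening and the grip force at its end, in the units of the state.
- r.observe(): the state, without advancing time (a new reading comes with each control period).
- r.grab_frame(name): name is "scene" or "top"; returns (picture, depth): 384x512x3 uint8, blue, green, red; 384x512 float32, mm along the optical axis (not along the pixel's ray), 0 where there is no reading.
- r.calibration(name): a dict with "mtx" (3x3 intrinsics, pixels), "xyz" and "attitude" of the camera in the world. Camera axes: x right, y up, looking along -z (the intrinsics and any distortion apply to the point x, -y, -z); pixel columns grow to the right and rows downward; lengths in mm; the calibration is good to about 2 mm. A picture is of the moment at which its call begins. calibration takes no time and is no camera call.
- r.job_done(): hands the job in; it is judged then, once.
The state is a dict: "time": time; "qpos": joint angles; "joint_vel": joint speeds; "joint_torque": joint torques, N m; "eef_pos": TCP position; "ee_rot": TCP orientation; "ft_force": force on the tool from outside, world axes, zero at the start; "torque": the same for the moment, N m; "finger_gap": finger opening in mm; "finger_force": force on a finger pad.
Only numpy, scipy, OpenCV 4.12 (cv2) and the standard library are available. Lean on these libraries where they do the work, as an engineer would, in place of code of your own. Each camera call takes 0.05 s, during which the arm holds its last target. There are 200 camera calls.

## Task

Check the paint on the steel enclosure's cover: push the cover fully shut, take the coating gauge from its cradle, and zero it by pressing its foot, without ramming it, squarely onto the bare steel disc for about a second. Then take a reading the same way inside each of the three felt-pen rings on the shut cover, in the order of their tally strokes (one, two, three). Stand the gauge back in its cradle and leave the cover shut and the other things where they lie.

Things in the scene. Friction and masses are not known exactly. Their poses are not given: they have to be found in the camera images.
- gauge: Hand-held coating-thickness gauge, grey housing 26 (its x) x 44 (y) x 100 mm (z, up), 0.15 kg, small screen on the -x face. Origin: centre of the housing's underside. At the start it stands upright in the cradle. A steel measuring foot, 12 mm across, sticks out 14 mm below the housing on a spring. Grasp the housing across its 26 or 44 mm, in its upper half.
- gauge_tip (a point): Centre of the flat end of the gauge's measuring foot: 14 mm below the gauge's origin when free; it moves up with the foot. Axes as the gauge.
- gauge_foot (a joint): How far the spring-loaded measuring foot is pushed up into the gauge, m: 0 free, 0.007 at the stop. Takes 2 N to start, 7 N at the stop. A reading is taken with the foot pushed in about half way or more.
- cradle: Black plastic cradle of the gauge, fixed, 66 (x) x 74 (y) mm, 48 mm high, open on top. Origin: centre of its underside. Two ledges inside, 24 mm above the table, carry the housing's underside; the foot hangs free in the well between them. The pocket is 32 x 50 mm (3 mm free all round) with flared rims; the gauge's x and y lie along the cradle's x and y (either way round).
- zero_top (a point): Centre of the top of the zero plate: a bare ground steel disc, 40 mm across, in a black plastic carrier 66 x 66 mm, fixed; the disc's top is 10 mm above the table.
- enclosure: Grey powder-coated steel enclosure lying on its back, fixed, 146 (x) x 186 (y) x 70 mm. Origin: centre of its underside. Its cover is hinged along the +x side; -x is the opening side.
- cover (a joint): Opening angle of the enclosure's cover, rad: 0 fully shut, it opens upward to 1.3. The hinge is stiff: the cover stays where it is left; 3 to 6 N at its free edge moves it.
- cover_hinge (a point): Middle of the cover's hinge line, fixed to the enclosure (axes as the enclosure, the hinge line along y), 70 mm above the table.
- cover_edge (a point): Middle of the cover's free edge, on its outer face: 159 mm from the hinge line and 8 mm outside it. The cover plate is 196 mm along the hinge; when shut its outer face is level, 78 mm above the table. Turns with the cover.
- marker_1: Black felt marker, 17 x 130 x 19 mm, lying beside the enclosure. Origin: underside centre. Bystander.
- padlock: Brass padlock, 62 x 40 x 17 mm, lying flat. Origin: underside centre. Bystander.
- tape_black: Roll of black tape, 70 mm across, 18 mm high, lying flat. Origin: underside centre. Bystander.
- screwdriver_red: Red-handled screwdriver, 210 mm long (its y), lying. Origin: underside centre. Bystander.
- mark_1 (a point): Test point 1: centre of the felt-pen ring (24 mm across) with one tally stroke beside it, on the cover's outer face, near the hinge, towards the enclosure's +y end: 38 mm from the hinge line, 58 mm to +y of its middle. Turns with the cover; z axis out of the outer face.
- mark_2 (a point): Test point 2: centre of the felt-pen ring (24 mm across) with two tally strokes beside it, on the cover's outer face, in the middle of the cover: 80 mm from the hinge line. Turns with the cover; z axis out of the outer face.
- mark_3 (a point): Test point 3: centre of the felt-pen ring (24 mm across) with three tally strokes beside it, on the cover's outer face, near the free edge, towards the -y end: 122 mm from the hinge line, 58 mm to -y of its middle. Turns with the cover; z axis out of the outer face.
Not all that is in view belongs to the job. Of the things like the gauge, leave any that is brown; of the rest the larger one is meant.

How it is judged:
By the outcome, as a careful person would: the job done as asked, in the order asked, and still so for the second after the job is handed in, with the robot touching nothing.
It also fails if it takes over 67 s, if anything falls off the work surface, if the arm or the gripper's body presses on something with over 40 N, if the wrist force passes 120 N, or if a joint passes its speed limit or range.

## Working session

There is one attempt and no reset: what is moved stays moved. The work goes in short steps, Python scripts to look and compute and a tool call to move; the robot and the scene stay as the last step left them, time stands still between calls to the robot, and variables do not carry over. Pictures are saved under pics/ and viewed, at most 10 in all, crops included, and the job is handed in when it is done.

Besides the shell and the picture viewer there is one more tool, called after ">>>" as name(argument=value, ...), one argument or row to a line, values as JSON. drive_tool: Moves the arm, as the interface text tells. Scaled input: -1 to 1 covers 1 m each way for a shift and 180 degrees each way for a turn. Its arguments: {"type":"object","properties":{"motion":{"type":"array","items":{"type":"array","items":{"type":"number","minimum":-1,"maximum":1}}},"grip_force":{"type":"number"}},"required":["motion"]}

```bash
mkdir -p pics; ls
cat > h.py <<'E'
import numpy as np, cv2
from scipy.spatial.transform import Rotation as R
from station import r
def att(c):
    a=np.array(c["attitude"],float)
    return a if a.shape==(3,3) else R.from_quat(np.r_[a[1:],a[0]]).as_matrix()
def world(c,uv,d):  # depth -> points
    K=np.array(c["mtx"]);uv=np.atleast_2d(uv).astype(float);d=np.atleast_1d(d)
    p=np.c_[(uv[:,0]-K[0,2])/K[0,0],-(uv[:,1]-K[1,2])/K[1,1],-np.ones(len(uv))]*d[:,None]
    return p@att(c).T+np.array(c["xyz"])
def onplane(c,uv,z):
    o=np.array(c["xyz"]);v=world(c,uv,np.ones(len(np.atleast_2d(uv))))-o
    return o+v*((z-o[2])/v[:,2])[:,None]
E
python3 - <<'E'
from h import *
for n in("scene","top"):
    p,d=r.grab_frame(n);c=r.calibration(n);print(n,c)
    cv2.imwrite(f"pics/{n}0.png",cv2.resize(p,None,fx=1.5,fy=1.5,interpolation=cv2.INTER_CUBIC));np.savez(f"{n}0.npz",p=p,d=d)
print(r.observe())
E
```

```text
pics
scene {'mtx': array([[444.80504888,   0.        , 255.34232176],
       [  0.        , 444.80504888, 187.8377415 ],
       [  0.        ,   0.        ,   1.        ]]), 'xyz': array([  97.97473052, -188.53456371,  945.68807734]), 'attitude': array([ 0.86723471,  0.240482  , -0.11650667, -0.42011731])}
top {'mtx': array([[362.13914984,   0.        , 248.49375236],
       [  0.        , 362.13914984, 190.62020791],
       [  0.        ,   0.        ,   1.        ]]), 'xyz': array([ 404.72609849,  108.58302314, 1029.76558299]), 'attitude': array([ 0.71434903,  0.04102034, -0.0292101 , -0.69797533])}
{'time': 0.1, 'qpos': array([-1.35880408,  0.38378664,  0.04382922,  1.59941719, -0.01790631,
        1.16121799, -0.04990232]), 'joint_vel': array([ 0.00078822, -0.00029285, -0.00011763, -0.00469857, -0.00046009,
       -0.00079778, -0.00060876]), 'joint_torque': array([ 2.82641508e-03, -4.34728110e+01,  1.02929458e+00, -2.50457740e+01,
        1.08768020e-02,  5.40253299e-03,  1.29334759e-05]), 'eef_pos': array([197.89189644, 618.23828155, 229.99097473]), 'ee_rot': array([-1.28165412e-04,  1.54236895e-01,  9.88033145e-01, -1.21167480e-03]), 'ft_force': array([ 0.45794442, -0.28522788,  0.15337454]), 'torque': array([-0.00632004, -0.01543998,  0.01965929]), 'finger_force': 0.0, 'finger_gap': 85.60796250721148}
```

View pics/scene0.png

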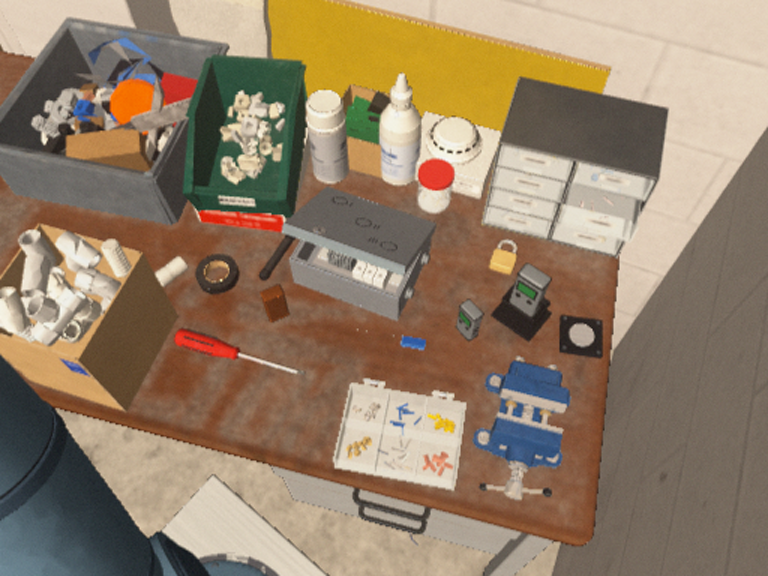

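View pics/top0.png

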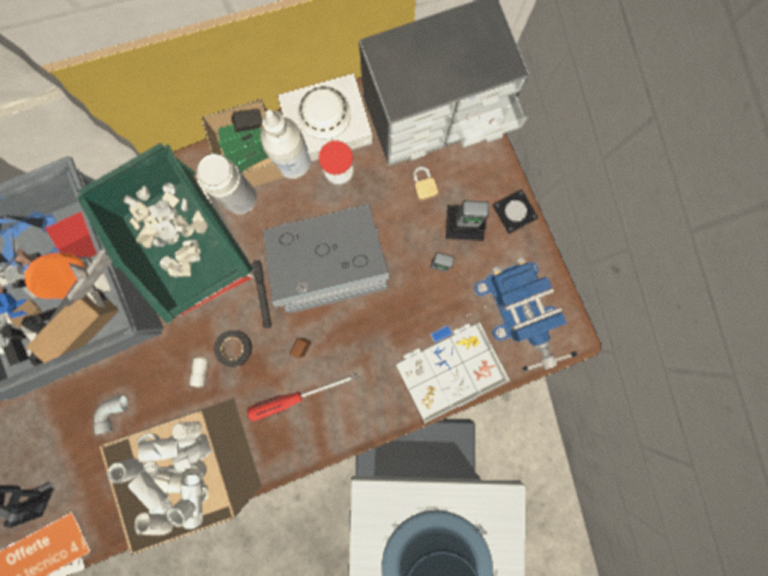

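The scene view (1.5x) shows the enclosure with its cover ajar, its rings at about (340,200), (362,223) and (388,246). Candidates for the gauge, scene px / top px:
- grey unit in the black cradle: (528,290) / (472,213)
- smaller grey unit: (469,318) / (442,261)
- brown unit: (273,302) / (300,347)

I choose the larger grey one, which stands in the cradle. The zero disc is at (580,335) / (516,210).

```bash
cat > m.py <<'E'
from h import *
def cloud(n,p,d):
    c=r.calibration(n);h,w=d.shape;u,v=np.meshgrid(np.arange(w),np.arange(h))
    return world(c,np.c_[u.ravel(),v.ravel()],d.ravel()).reshape(h,w,3)
E
python3 - <<'E'
from m import *
ims=[]
for n,(gx,gy),(zx,zy),(cx0,cx1,cy0,cy1) in(("scene",(350,193),(387,223),(190,292,125,185)),("top",(312,142),(344,140),(176,262,136,200))):
    f=np.load(f"{n}0.npz");p,d=f["p"],f["d"];c=r.calibration(n);X=cloud(n,p,d)
    ims.append(cv2.resize(p[gy-45:gy+50,gx-50:gx+65],None,fx=3.4,fy=3.4,interpolation=cv2.INTER_CUBIC))
    # top of gauge
    sub=np.zeros(d.shape,bool);sub[gy-40:gy+40,gx-45:gx+45]=1
    for lo,hi in((112,135),(38,55)):
        m=sub&(X[...,2]>lo)&(X[...,2]<hi)&(d>0)
        P=X[m];
        if len(P)>5: print(n,"z",lo,hi,len(P),np.median(P,0).round(1),cv2.minAreaRect(P[:,:2].astype(np.float32)))
    g=cv2.cvtColor(p,cv2.COLOR_BGR2GRAY)
    m=np.zeros_like(g);s=(slice(zy-11,zy+12),slice(zx-12,zx+13));m[s]=(g[s]>110)*255
    cs,_=cv2.findContours(m,cv2.RETR_EXTERNAL,cv2.CHAIN_APPROX_NONE);k=max(cs,key=cv2.contourArea)
    W=onplane(c,k[:,0],10);print(n,"disc",cv2.minEnclosingCircle(W[:,:2].astype(np.float32)),cv2.fitEllipse(W[:,:2].astype(np.float32)))
    # cover plane
    s=np.zeros(d.shape,bool);s[cy0:cy1,cx0:cx1]=1
    P=X[s&(d>0)&(X[...,2]>75)&(X[...,2]<260)];best=None;rng=np.random.default_rng(0)
    for _ in range(300):
        a=P[rng.choice(len(P),3,False)];nn=np.cross(a[1]-a[0],a[2]-a[0]);nn/=np.linalg.norm(nn)+1e-9
        i=abs((P-a[0])@nn)<3
        if best is None or i.sum()>best.sum():best=i
    Q=P[best];m0=Q.mean(0);nn=np.linalg.svd(Q-m0,full_matrices=False)[2][2];nn*=np.sign(nn[2])
    print(n,"cover",len(Q),m0.round(1),"n",nn.round(4),"theta",np.arccos(nn[2]),"yaw",np.degrees(np.arctan2(nn[1],nn[0])),"resid",np.std((Q-m0)@nn))
    ex=np.r_[nn[:2],0]/np.linalg.norm(nn[:2]);th=np.arccos(nn[2]);ex3=ex*nn[2]-np.array([0,0,1])*np.sin(th);ey=np.array([-ex[1],ex[0],0])
    a,b=(Q-m0)@ex3,(Q-m0)@ey
    print(" extents x",np.percentile(a,[.5,99.5]),"y",np.percentile(b,[.5,99.5]))
    re=cv2.minAreaRect(np.c_[a,b].astype(np.float32));ctr=m0+ex3*re[0][0]+ey*re[0][1];print(" rect",re,"ctr",ctr.round(1))
    w,h=re[1];print(" xaxis",ex3.round(4)," ends",(ctr-ex3*min(w,h)/2).round(1),(ctr+ex3*min(w,h)/2).round(1))
cv2.imwrite("pics/crop.png",np.hstack(ims))
E
```

```text
scene z 112 135 254 [628.5 -47.8 122.5] ((688.631591796875, -47.76441192626953), (44.9515380859375, 140.9658203125), 88.32014465332031)
scene z 38 55 328 [620.2 -44.9  45.3] ((671.18896484375, -43.38768768310547), (85.89324188232422, 280.5408935546875), 80.91608428955078)
scene disc ((655.8089599609375, -142.57614135742188), 20.21173858642578) ((655.8200073242188, -142.4201202392578), (36.31357192993164, 38.45375442504883), 105.48908996582031)
scene cover 2879 [548.6 208.3 117.2] n [0.4346 0.1194 0.8927] theta 0.4675478101046318 yaw 15.360472246278858 resid 1.0149137509353647
 extents x [-71.1113041   84.41797938] y [-94.94487366  99.82649732]
 rect ((7.9131927490234375, 22.694969177246094), (236.41604614257812, 161.41220092773438), 89.82596588134766) ctr [549.4 232.  113.6]
 xaxis [ 0.8608  0.2365 -0.4507]  ends [479.9 213.  150. ] [618.8 251.1  77.2]
top z 112 135 188 [631.4 -46.3 122.5] ((631.2919921875, -45.59368896484375), (26.487810134887695, 43.9321403503418), 1.1739052534103394)
top z 38 55 148 [620.3 -26.9  45.6] ((629.416748046875, 2.1178741455078125), (292.33245849609375, 126.48277282714844), 35.687095642089844)
top disc ((657.0516967773438, -141.42076110839844), 20.768905639648438) ((656.8782958984375, -141.19015502929688), (38.606319427490234, 39.40642166137695), 101.46888732910156)
top cover 3631 [552.  211.8 115.6] n [0.4353 0.1181 0.8925] theta 0.46792261650448896 yaw 15.182755724124886 resid 1.2258961873305239
 extents x [-73.50385401  81.07416341] y [-96.69014813  96.47959876]
 rect ((4.200752258300781, 0.25063323974609375), (158.765869140625, 195.95469665527344), 0.031124811619520187) ctr [555.6 213.1 113.7]
 xaxis [ 0.8614  0.2337 -0.451 ]  ends [487.2 194.5 149.5] [624.  231.6  77.9]
```

View pics/crop.png

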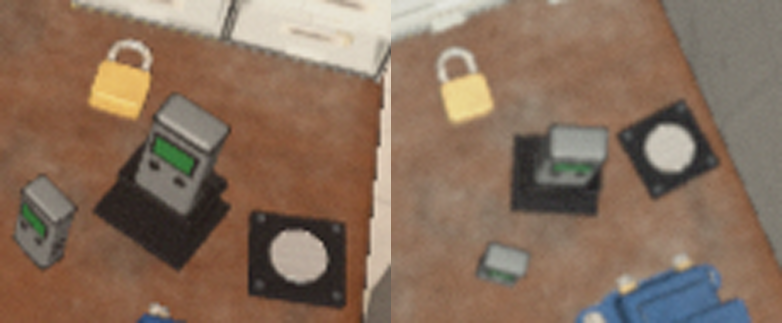

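The crop confirms it: the large grey gauge stands in the black cradle with its screen towards the robot. The small loose grey unit is a decoy. Next I plan the cover push.

```bash
cat > plan.py <<'E'
from h import *
def plan(*tg,show=True):
    """targets (x,y,z,yaw_deg of tool y-axis from world y) -> normalised deltas"""
    s=r.observe();q=np.array(s["ee_rot"]);R0=R.from_quat(np.r_[q[1:],q[0]]);p=np.array(s["eef_pos"])
    print("t",s["time"],"pos",p.round(1),"F",np.round(s["ft_force"],1),"gap",round(s["finger_gap"],1),"ff",np.round(s["finger_force"],1))
    M=R0.as_matrix();print("tilt",np.degrees(M[:2,2]).round(2),"yaw",np.degrees(np.arctan2(-M[0,1],M[1,1])).round(2),"q7",s["qpos"][6].round(2))
    for x,y,z,a in tg:
        a=np.radians(a);Rt=np.array([[-np.cos(a),-np.sin(a),0],[-np.sin(a),np.cos(a),0],[0,0,-1]])
        rv=(R0.inv()*R.from_matrix(Rt)).as_rotvec();sh=M.T@(np.array([x,y,z])-p)
        print([x,y,z],"->",(sh/1000).round(4).tolist(),(rv/np.pi).round(4).tolist(),"rows>=",max(np.linalg.norm(sh)/62.5,np.degrees(np.linalg.norm(rv))/10.7).round(1))
E
python3 - <<'E'
from plan import *; from m import *
plan((495,196.6,260,-17.7),(495,196.6,165,-17.7),(495,196.6,82,-17.7))
A=np.array([198,618]);B=np.array([495,197])
for n in("scene","top"):
    f=np.load(f"{n}0.npz");X=cloud(n,f["p"],f["d"]).reshape(-1,3)[f["d"].ravel()>0]
    t=((X[:,:2]-A)@(B-A))/((B-A)@(B-A));dd=np.linalg.norm(X[:,:2]-A-np.clip(t,0,1)[:,None]*(B-A),axis=1)
    for lo in np.arange(0,1,.2):
        k=(dd<90)&(t>=lo)&(t<lo+.2);print(n,lo,X[k,2].max() if k.any() else None)
    k=(abs(X[:,0]-657)<90)&(abs(X[:,1]+142)<60);print("near disc max z",np.percentile(X[k,2],99))
    for nm,(a,b) in dict(cradle=(630,-46),small=(560,-10)).items():
        k=(abs(X[:,0]-a)<60)&(abs(X[:,1]-b)<80);print(nm,X[k,2].max())
    # rings: dark px on the cover plane, image coordinates
    # vise
    k=(X[:,2]>30)&(X[:,0]>450)&(X[:,0]<625)&(X[:,1]<-70)&(X[:,1]>-230);print("vise",X[k].min(0).round(),X[k].max(0).round())
E
```

```text
t 0.1 pos [197.9 618.2 230. ] F [ 0.5 -0.3  0.2] gap 85.6 ff 0.0
tilt [-0.04 -0.13] yaw -17.75 q7 -0.05
[495, 196.6, 260] -> [-0.4115, -0.3111, -0.0292] [-0.0008, 0.0, -0.0003] rows>= 8.3
[495, 196.6, 165] -> [-0.4115, -0.3109, 0.0658] [-0.0008, 0.0, -0.0003] rows>= 8.3
[495, 196.6, 82] -> [-0.4115, -0.3107, 0.1488] [-0.0008, 0.0, -0.0003] rows>= 8.6
scene 0.0 225.9911773197632
scene 0.2 227.3025620247612
scene 0.4 218.1675232474039
scene 0.6000000000000001 87.4060009229405
scene 0.8 151.25415183395978
near disc max z 12.079013705000028
cradle 128.31153024556716
small 123.73925364322054
vise [ 450. -201.   30.] [623. -71. 106.]
top 0.0 349.6587340685969
top 0.2 226.59436207735155
top 0.4 217.8160037928816
top 0.6000000000000001 88.42936613486393
top 0.8 150.53885612148088
near disc max z 11.947044799877457
cradle 127.16923536267734
small 122.32874668283841
vise [ 450. -200.   39.] [625. -71. 106.]
```

>>> drive_tool(
  motion=[
    [0,0,-0.06,0,0,0,-1],
    [0,0,-0.12,0,0,0,-1],
    [-0.41,-0.31,-0.12,0,0,0,-1],
    [-0.41,-0.31,-0.12,0,0,0,-1],
    [-0.41,-0.31,-0.12,0,0,0,-1],
    [-0.41,-0.31,-0.12,0,0,0,-1],
    [-0.41,-0.31,-0.12,0,0,0,-1],
    [-0.41,-0.31,-0.12,0,0,0,-1],
    [-0.41,-0.31,-0.12,0,0,0,-1],
    [-0.41,-0.31,-0.1,0,0,0,-1],
    [-0.41,-0.31,-0.05,0,0,0,-1],
    [-0.41,-0.31,0.0,0,0,0,-1],
  ],
)

```text
time: 1.6
eef_pos: [495.3, 196.0, 230.1]
ee_rot: [0.001, 0.157, 0.988, 0.0]
ft_force: [0.2, 0.9, -0.6]
finger_gap: 0.1
finger_force: 0.0
```

>>> drive_tool(
  motion=[
    [0,0,0.045,0,0,0,-1],
    [0,0,0.075,0,0,0,-1],
    [0,0,0.082,0,0,0,-1],
    [0,0,0.09,0,0,0,-1],
    [0,0,0.098,0,0,0,-1],
    [0,0,0.106,0,0,0,-1],
    [0,0,0.114,0,0,0,-1],
    [0,0,0.122,0,0,0,-1],
    [0,0,0.13,0,0,0,-1],
    [0,0,0.138,0,0,0,-1],
    [0,0,0.144,0,0,0,-1],
    [0,0,0.147,0,0,0,-1],
  ],
)

```text
time: 3.1
eef_pos: [493.7, 198.6, 83.6]
ee_rot: [-0.0, 0.154, 0.988, -0.0]
ft_force: [-1.7, -0.4, 1.7]
finger_gap: -0.3
finger_force: 1.0
```

>>> drive_tool(
  motion=[
    [0,0,0.002,0,0,0,-1],
    [0,0,0.004,0,0,0,-1],
    [0,0,0.0055,0,0,0,-1],
    [0,0,0.0065,0,0,0,-1],
    [0,0,0.0075,0,0,0,-1],
    [0,0,0.0075,0,0,0,-1],
  ],
)

```text
time: 3.85
eef_pos: [494.2, 198.8, 78.1]
ee_rot: [-0.0, 0.154, 0.988, 0.0]
ft_force: [-3.9, -1.8, 9.9]
finger_gap: -0.3
finger_force: 5.1
```

Run:
```python
from plan import *
plan()
p,d=r.grab_frame("scene")
cv2.imwrite("pics/s1.png",cv2.resize(p[90:240,150:330],None,fx=3,fy=3,interpolation=cv2.INTER_CUBIC))
```

```text
t 3.85 pos [494.2 198.8  78.1] F [-3.9 -1.8  9.9] gap -0.3 ff 5.1
tilt [-0.04  0.03] yaw -17.76 q7 0.96
```

View pics/s1.png

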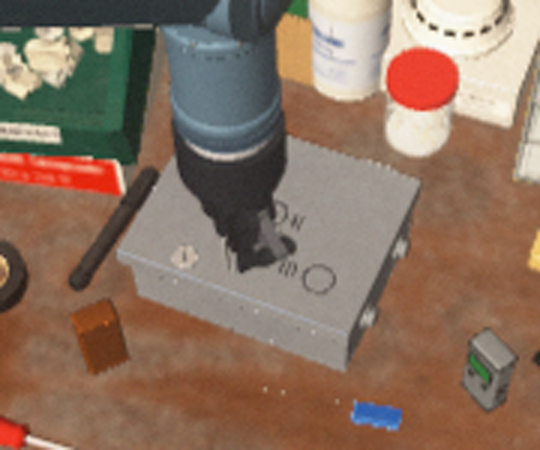

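The cover looks shut under the fingertips. I'll press slightly more, then lift and move above the gauge with the fingers open.

>>> drive_tool(
  motion=[
    [0,0,0.001,0,0,0,-1],
    [0,0,0.002,0,0,0,-1],
    [0,0,0.002,0,0,0,-1],
  ],
)

```text
time: 4.28
eef_pos: [494.2, 198.9, 77.9]
ee_rot: [-0.001, 0.154, 0.988, 0.0]
ft_force: [-7.8, -3.5, 21.8]
finger_gap: -0.2
finger_force: 11.2
```

Run:
```python
from plan import *
plan((494,198,250,-17.7),(631,-46,250,0),(631,-46,180,0))
```

```text
t 4.275 pos [494.2 198.9  77.9] F [-7.8 -3.5 21.8] gap -0.2 ff 11.2
tilt [-0.12  0.06] yaw -17.77 q7 0.97
[494, 198, 250] -> [0.0003, -0.0008, -0.1721] [0.0001, -0.0007, -0.0004] rows>= 2.8
[631, -46, 250] -> [-0.2046, -0.1914, -0.1726] [0.0002, -0.0007, -0.0987] rows>= 5.3
[631, -46, 180] -> [-0.2048, -0.1914, -0.1026] [0.0002, -0.0007, -0.0987] rows>= 4.8
```

>>> drive_tool(
  motion=[
    [0,0,-0.06,0,0,0,-1],
    [0,0,-0.12,0,0,0,-0.5],
    [-0.03,-0.03,-0.172,0,0,0,1],
    [-0.2046,-0.1914,-0.172,0,0,-0.0987,1],
    [-0.2046,-0.1914,-0.172,0,0,-0.0987,1],
    [-0.2046,-0.1914,-0.172,0,0,-0.0987,1],
    [-0.2046,-0.1914,-0.172,0,0,-0.0987,1],
    [-0.2046,-0.1914,-0.172,0,0,-0.0987,1],
    [-0.2046,-0.1914,-0.172,0,0,-0.0987,1],
  ],
)

```text
time: 5.4
eef_pos: [630.8, -45.6, 246.3]
ee_rot: [-0.0, 0.0, 1.0, 0.0]
ft_force: [0.3, 1.1, 0.0]
finger_gap: 85.2
finger_force: 0.0
```

Run:
```python
from plan import *; from m import *
# gauge top from the first frames
for n,(x0,x1,y0,y1) in(("scene",(335,370,172,200)),("top",(302,330,130,150))):
    f=np.load(f"{n}0.npz");X=cloud(n,f["p"],f["d"]);m=np.zeros(f["d"].shape,bool);m[y0:y1,x0:x1]=1
    P=X[m&(X[...,2]>119)&(X[...,2]<130)];print(n,len(P),P[:,2].mean(),cv2.minAreaRect(P[:,:2].astype(np.float32)))
th=np.radians(15.27);ex=np.array([np.cos(th),np.sin(th)]);ey=np.array([-ex[1],ex[0]])
for n,(x0,x1,y0,y1) in(("scene",(185,295,125,215)),("top",(170,265,130,215))):
    p,d=r.grab_frame(n);np.savez(f"{n}1.npz",p=p,d=d);c=r.calibration(n);X=cloud(n,p,d)
    m=np.zeros(d.shape,bool);m[y0:y1,x0:x1]=1
    m&=abs(X[...,2]-78)<6;P=X[m];pl=np.linalg.lstsq(np.c_[P[:,:2],np.ones(len(P))],P[:,2],rcond=None)[0]
    cen=P.mean(0);print(n,len(P),"slope",pl[:2].round(4),"z",P[:,2].mean().round(2))
    v,u=np.where(m);W=onplane(c,np.c_[u,v],78)[:,:2];re=cv2.minAreaRect(W.astype(np.float32));print(" rect",re)
    # rectified ortho picture 1px = 0.5mm, origin hinge estimate
    H0=np.array([620.7,230.8]);g=np.mgrid[-110:110:.5,-175:15:.5];a=g[1].ravel();b=g[0].ravel()
    Wp=np.c_[H0+a[:,None]*ex+b[:,None]*ey,np.full(a.size,78.)]
    pc=(Wp-c["xyz"])@att(c);K=c["mtx"];uu=(K[0,0]*pc[:,0]/-pc[:,2]+K[0,2]).astype(np.float32);vv=(K[1,1]*pc[:,1]/pc[:,2]+K[1,2]).astype(np.float32)
    im=cv2.remap(p,uu.reshape(440,380),vv.reshape(440,380),cv2.INTER_CUBIC)
    cv2.imwrite(f"pics/o_{n}.png",im)
    gr=cv2.cvtColor(im,cv2.COLOR_BGR2GRAY).astype(float);dk=np.clip(cv2.GaussianBlur(gr,(0,0),25)-gr-12,0,60)
    for k,(ma,mb) in enumerate([(-38,58),(-80,0),(-122,-58)]):
        # fit ring: correlate with a 12 mm radius annulus around nominal
        yy,xx=np.mgrid[-30:31,-30:31];rr=np.hypot(xx,yy);T=((abs(rr-23.5)<2)-0.5*(abs(rr-29)<2)).astype(np.float32)
        S=cv2.filter2D(dk.astype(np.float32),-1,T);cx,cy=int((ma+175)*2),int((mb+110)*2)
        w=S[cy-24:cy+25,cx-24:cx+25];j=np.unravel_index(w.argmax(),w.shape);A=ma+(j[1]-24)/2;B=mb+(j[0]-24)/2
        print("  mark",k+1,"offset",A-ma,B-mb,"world",(H0+A*ex+B*ey).round(1))
a=cv2.imread("pics/o_scene.png");b=cv2.imread("pics/o_top.png");cv2.imwrite("pics/ortho.png",np.hstack([a,b]))
plan((631,-46,180,0))
```

```text
scene 207 122.90145662771197 ((631.383056640625, -46.37995910644531), (44.3931884765625, 25.82405662536621), 89.34292602539062)
top 169 122.96188294359644 ((631.3886108398438, -45.501407623291016), (26.52284812927246, 43.716400146484375), 0.8297634720802307)
scene 4661 slope [-0.002  0.   ] z 77.43
 rect ((540.560546875, 209.4727783203125), (219.190673828125, 268.26422119140625), 38.30630111694336)
  mark 1 offset 0.0 -0.5 world [568.9 276.3]
  mark 2 offset 0.0 0.0 world [543.5 209.7]
  mark 3 offset 0.5 -0.5 world [518.9 142.4]
top 4267 slope [-0.0011 -0.0003] z 77.62
 rect ((546.0843505859375, 210.29904174804688), (160.64505004882812, 195.4100799560547), 15.383825302124023)
  mark 1 offset 1.5 0.0 world [570.2 277.1]
  mark 2 offset 2.0 0.0 world [545.5 210.3]
  mark 3 offset 2.0 0.0 world [520.2 143.2]
t 5.5 pos [630.5 -43.2 246.3] F [-0.3 -0.5 -1. ] gap 85.5 ff 0.0
tilt [-0.02  0.08] yaw 0.21 q7 1.74
[631, -46, 180] -> [-0.0005, -0.0029, 0.0663] [0.0005, -0.0001, 0.0012] rows>= 1.1
```

View pics/ortho.png

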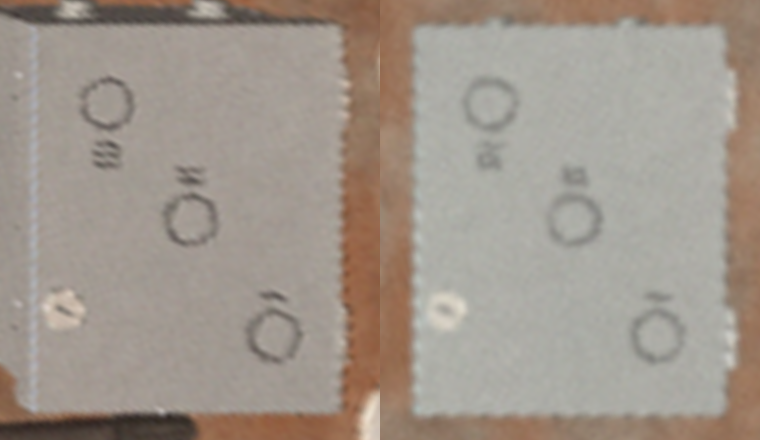

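The rectified views show the cover shut and level. The rings with tally strokes three, two and one lie at ortho px (107,103), (190,220) and (273,335) in the left panel.

>>> drive_tool(
  motion=[
    [0,0,0.04,0,0,0,1],
    [0,0,0.07,0,0,0,1],
    [0,0,0.08,0,0,0,1],
    [0,0,0.08,0,0,0,1],
    [0,0,0.08,0,0,0,1],
  ],
)

```text
time: 6.12
eef_pos: [631.9, -45.5, 168.5]
ee_rot: [0.001, -0.001, 1.0, 0.0]
ft_force: [0.3, -0.8, -0.5]
finger_gap: 85.2
finger_force: 0.0
```

Run:
```python
from plan import *
plan((631.4,-45.9,120,0),(631.4,-45.9,78,0))
```

```text
t 6.125 pos [631.9 -45.5 168.5] F [ 0.3 -0.8 -0.5] gap 85.2 ff 0.0
tilt [0.17 0.01] yaw 0.06 q7 1.78
[631.4, -45.9, 120] -> [0.0006, -0.0004, 0.0485] [0.0001, 0.0009, 0.0003] rows>= 0.8
[631.4, -45.9, 78] -> [0.0007, -0.0004, 0.0905] [0.0001, 0.0009, 0.0003] rows>= 1.4
```

>>> drive_tool(
  motion=[
    [0,0,0.04,0,0,0,1],
    [0,0,0.07,0,0,0,1],
    [0,0,0.09,0,0,0,1],
    [0,0,0.09,0,0,0,1],
    [0,0,0.09,0,0,0,-0.3],
    [0,0,0.09,0,0,0,-0.3],
    [0,0,0.09,0,0,0,-0.3],
    [0,0,0.09,0,0,0,-0.3],
  ],
  grip_force=50,
)

```text
time: 7.12
eef_pos: [632.2, -45.9, 78.5]
ee_rot: [0.002, -0.0, 1.0, 0.0]
ft_force: [-0.2, 0.4, 6.2]
finger_gap: 43.5
finger_force: 51.1
```

>>> drive_tool(
  motion=[
    [0,0,-0.01,0,0,0,-0.3],
    [0,0,-0.03,0,0,0,-0.3],
    [0,0,-0.06,0,0,0,-0.3],
    [0,0,-0.06,0,0,0,-0.3],
    [0,0,-0.06,0,0,0,-0.3],
  ],
)

```text
time: 7.75
eef_pos: [629.8, -45.7, 136.4]
ee_rot: [-0.001, -0.0, 1.0, 0.0]
ft_force: [-0.8, -0.5, -1.4]
finger_gap: 43.7
finger_force: 51.2
```

Run:
```python
from plan import *
plan((656.4,-141.9,138,0),(656.4,-141.9,86,0),(656.4,-141.9,78.5,0))
p,d=r.grab_frame("scene")
cv2.imwrite("pics/s2.png",cv2.resize(p[120:270,270:420],None,fx=4,fy=4,interpolation=cv2.INTER_CUBIC))
```

```text
t 7.75 pos [629.8 -45.7 136.4] F [-0.8 -0.5 -1.4] gap 43.7 ff 51.2
tilt [-0.08  0.02] yaw 0.02 q7 1.79
[656.4, -141.9, 138] -> [-0.0265, -0.0962, -0.0017] [0.0001, -0.0005, 0.0001] rows>= 1.6
[656.4, -141.9, 86] -> [-0.0266, -0.0963, 0.0503] [0.0001, -0.0005, 0.0001] rows>= 1.8
[656.4, -141.9, 78.5] -> [-0.0266, -0.0963, 0.0578] [0.0001, -0.0005, 0.0001] rows>= 1.8
```

View pics/s2.png

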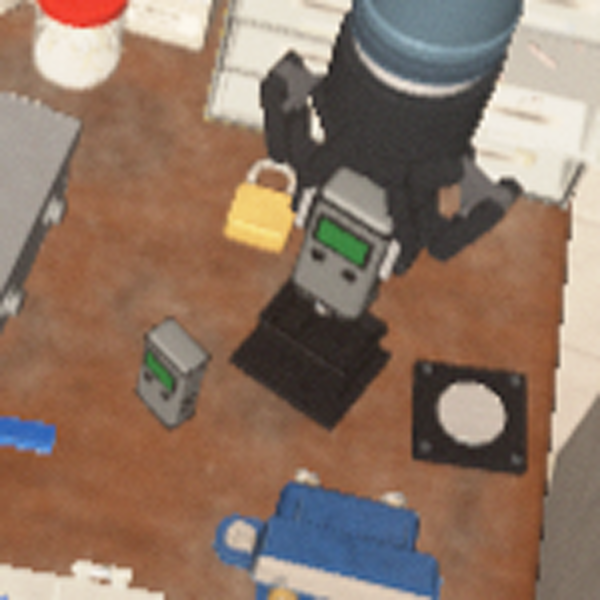

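The gauge is held upright above the cradle (px 340,245), with the disc at (470,410).

>>> drive_tool(
  motion=[
    [-0.0125,-0.048,0,0,0,0,-0.3],
    [-0.025,-0.096,0,0,0,0,-0.3],
    [-0.025,-0.096,0,0,0,0,-0.3],
    [-0.025,-0.096,0.03,0,0,0,-0.3],
    [-0.025,-0.096,0.05,0,0,0,-0.3],
    [-0.025,-0.096,0.055,0,0,0,-0.3],
    [-0.025,-0.096,0.057,0,0,0,-0.3],
    [-0.025,-0.096,0.059,0,0,0,-0.3],
    [-0.025,-0.096,0.061,0,0,0,-0.3],
    [-0.025,-0.096,0.0625,0,0,0,-0.3],
    [-0.025,-0.096,0.0635,0,0,0,-0.3],
  ],
)

```text
time: 9.18
eef_pos: [656.6, -142.0, 74.4]
ee_rot: [0.001, -0.0, 1.0, -0.0]
ft_force: [-0.4, -1.0, 4.4]
finger_gap: 43.6
finger_force: 51.5
```

>>> drive_tool(
  motion=[
    [0,0,0.001,0,0,0,-0.3],
    [0,0,0.001,0,0,0,-0.3],
    [0,0,0.001,0,0,0,-0.3],
  ],
)

```text
time: 9.55
eef_pos: [656.5, -142.0, 72.9]
ee_rot: [0.001, -0.0, 1.0, -0.0]
ft_force: [0.5, 0.1, 4.8]
finger_gap: 43.7
finger_force: 51.7
```

>>> drive_tool(
  motion=[
    [0,0,0,0,0,0,-0.3],
    [0,0,0,0,0,0,-0.3],
    [0,0,0,0,0,0,-0.3],
    [0,0,0,0,0,0,-0.3],
    [0,0,0,0,0,0,-0.3],
    [0,0,0,0,0,0,-0.3],
    [0,0,0,0,0,0,-0.3],
    [0,0,0,0,0,0,-0.3],
  ],
)

```text
time: 10.55
eef_pos: [656.4, -142.0, 72.6]
ee_rot: [0.001, -0.0, 1.0, -0.0]
ft_force: [1.2, 0.7, 4.7]
finger_gap: 43.6
finger_force: 51.8
```

Run:
```python
from plan import *
plan()
p,d=r.grab_frame("scene")
cv2.imwrite("pics/s3.png",cv2.resize(p[170:260,320:430],None,fx=6,fy=6,interpolation=cv2.INTER_CUBIC))
```

```text
t 10.55 pos [ 656.4 -142.    72.6] F [1.2 0.7 4.7] gap 43.6 ff 51.8
tilt [ 0.09 -0.03] yaw 0.02 q7 1.98
```

View pics/s3.png

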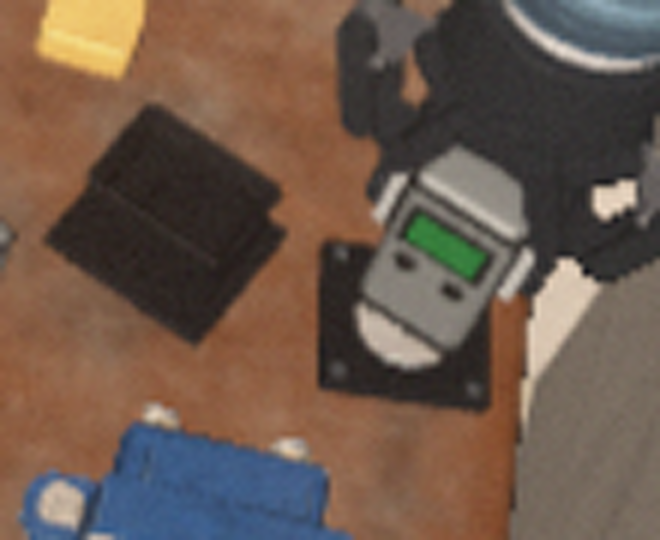

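The gauge sits squarely on the disc (px 430,260). Now I lift and check clearances for the path to mark 1.

>>> drive_tool(
  motion=[
    [0,0,-0.01,0,0,0,-0.3],
    [0,0,-0.06,0,0,0,-0.3],
    [0,0,-0.12,0,0,0,-0.3],
    [0,0,-0.14,0,0,0,-0.3],
    [0,0,-0.14,0,0,0,-0.3],
  ],
)

```text
time: 11.22
eef_pos: [655.3, -141.9, 212.7]
ee_rot: [-0.0, -0.0, 1.0, 0.0]
ft_force: [0.0, -0.5, -2.5]
finger_gap: 43.8
finger_force: 51.4
```

Run:
```python
from plan import *; from m import *
plan((569.6,276.7,205,0))
A=np.array([656,-142]);B=np.array([569.6,276.7])
for n in("scene","top"):
    f=np.load(f"{n}0.npz");X=cloud(n,f["p"],f["d"]).reshape(-1,3)[f["d"].ravel()>0];X=X[X[:,2]>85]
    t=((X[:,:2]-A)@(B-A))/((B-A)@(B-A));dd=np.linalg.norm(X[:,:2]-A-np.clip(t,0,1)[:,None]*(B-A),axis=1)
    for lo in np.arange(0,1.3,.15):
        k=(dd<85)&(t>=lo)&(t<lo+.15);print(n,lo.round(2),X[k][X[k,2].argmax()].round() if k.any() else None,dd[k].min().round() if k.any() else None)
```

```text
t 11.225 pos [ 655.3 -141.9  212.7] F [ 0.  -0.5 -2.5] gap 43.8 ff 51.4
tilt [-0.    0.01] yaw 0.01 q7 1.92
[569.6, 276.7, 205] -> [0.0856, 0.4186, 0.0078] [0.0001, -0.0, 0.0001] rows>= 6.8
scene 0.0 None None
scene 0.15 [632. -57. 128.] 0.0
scene 0.3 [549.   3.  90.] 64.0
scene 0.45 None None
scene 0.6 [521. 103. 146.] 0.0
scene 0.75 [504. 175. 146.] 0.0
scene 0.9 [491. 241. 144.] 0.0
scene 1.05 [547. 358. 145.] 22.0
scene 1.2 None None
top 0.0 None None
top 0.15 [622. -48. 127.] 0.0
top 0.3 [544.   8.  91.] 62.0
top 0.45 None None
top 0.6 [519. 104. 150.] 0.0
top 0.75 [503. 190. 147.] 0.0
top 0.9 [492. 237. 144.] 0.0
top 1.05 [554. 360. 147.] 22.0
top 1.2 None None
```

>>> drive_tool(
  motion=[
    [0.011,0.052,0,0,0,0,-0.3],
    [0.022,0.104,0,0,0,0,-0.3],
    [0.033,0.156,0,0,0,0,-0.3],
    [0.044,0.208,0,0,0,0,-0.3],
    [0.054,0.26,0,0,0,0,-0.3],
    [0.065,0.312,0,0,0,0,-0.3],
    [0.076,0.364,0,0,0,0,-0.3],
    [0.0865,0.4186,0,0,0,0,-0.3],
    [0.0865,0.4186,0.02,0,0,0,-0.3],
    [0.0865,0.4186,0.04,0,0,0,-0.3],
    [0.0865,0.4186,0.05,0,0,0,-0.3],
    [0.0865,0.4186,0.05,0,0,0,-0.3],
  ],
)

```text
time: 12.72
eef_pos: [568.4, 274.1, 160.2]
ee_rot: [-0.002, 0.001, 1.0, -0.001]
ft_force: [0.2, 0.5, -0.7]
finger_gap: 43.9
finger_force: 51.5
```

Run:
```python
from plan import *
plan((569.6,276.7,146,0),(569.6,276.7,141,0))
```

```text
t 12.725 pos [568.4 274.1 160.2] F [ 0.2  0.5 -0.7] gap 43.9 ff 51.5
tilt [-0.18 -0.16] yaw -0.16 q7 1.21
[569.6, 276.7, 146] -> [-0.0012, 0.0027, 0.0142] [-0.0009, -0.001, -0.0009] rows>= 0.2
[569.6, 276.7, 141] -> [-0.0012, 0.0027, 0.0192] [-0.0009, -0.001, -0.0009] rows>= 0.3
```

>>> drive_tool(
  motion=[
    [0,0,0.008,0,0,0,-0.3],
    [0,0,0.012,0,0,0,-0.3],
    [0,0,0.014,0,0,0,-0.3],
    [0,0,0.016,0,0,0,-0.3],
    [0,0,0.018,0,0,0,-0.3],
    [0,0,0.0195,0,0,0,-0.3],
    [0,0,0.0205,0,0,0,-0.3],
    [0,0,0.021,0,0,0,-0.3],
    [0,0,0.021,0,0,0,-0.3],
  ],
)

```text
time: 13.85
eef_pos: [569.3, 277.0, 141.7]
ee_rot: [0.0, -0.0, 1.0, 0.0]
ft_force: [-1.7, -0.7, 4.5]
finger_gap: 43.4
finger_force: 51.8
```

>>> drive_tool(
  motion=[
    [0,0,0.0006,0,0,0,-0.3],
    [0,0,0.0006,0,0,0,-0.3],
    [0,0,0.0006,0,0,0,-0.3],
    [0,0,0.0006,0,0,0,-0.3],
    [0,0,0.0006,0,0,0,-0.3],
    [0,0,0.0006,0,0,0,-0.3],
    [0,0,0.0006,0,0,0,-0.3],
    [0,0,0.0006,0,0,0,-0.3],
    [0,0,0.0006,0,0,0,-0.3],
  ],
)

```text
time: 14.98
eef_pos: [569.3, 276.9, 140.8]
ee_rot: [0.0, -0.0, 1.0, 0.0]
ft_force: [-1.1, 0.3, 3.6]
finger_gap: 43.2
finger_force: 52.0
```

Run:
```python
from plan import *
plan()
ims=[]
for n,(x0,y0) in(("scene",(185,90)),("top",(165,120))):
    p,d=r.grab_frame(n);ims.append(cv2.resize(p[y0:y0+110,x0:x0+110],None,fx=3.6,fy=3.6,interpolation=cv2.INTER_CUBIC))
cv2.imwrite("pics/s4.png",np.hstack(ims))
```

```text
t 14.975 pos [569.3 276.9 140.8] F [-1.1  0.3  3.6] gap 43.2 ff 52.0
tilt [0.03 0.02] yaw 0.02 q7 1.22
```

View pics/s4.png

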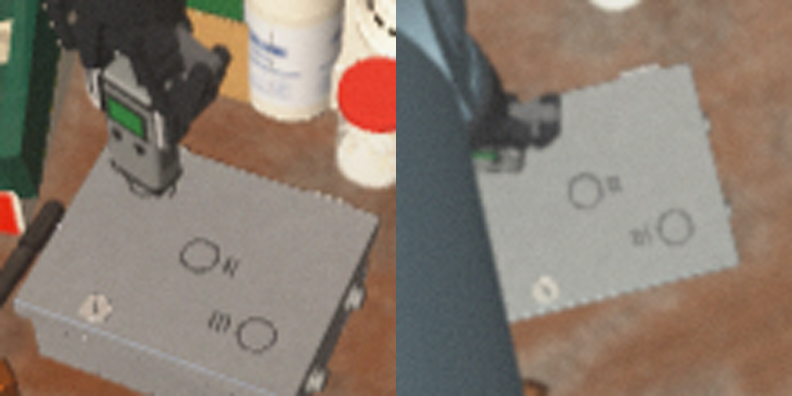

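The foot stands inside the one-stroke ring (left px 150,185), and the cover is still shut. On to mark 2.

>>> drive_tool(
  motion=[
    [0,0,-0.008,0,0,0,-0.3],
    [0,0,-0.025,0,0,0,-0.3],
    [0.0125,-0.0335,-0.025,0,0,0,-0.3],
    [0.025,-0.0668,-0.025,0,0,0,-0.3],
    [0.025,-0.0668,-0.025,0,0,0,-0.3],
    [0.025,-0.0668,-0.012,0,0,0,-0.3],
    [0.025,-0.0668,-0.008,0,0,0,-0.3],
    [0.025,-0.0668,-0.006,0,0,0,-0.3],
    [0.025,-0.0668,-0.004,0,0,0,-0.3],
    [0.025,-0.0668,-0.002,0,0,0,-0.3],
    [0.025,-0.0668,-0.001,0,0,0,-0.3],
    [0.025,-0.0668,0,0,0,0,-0.3],
  ],
)

```text
time: 16.58
eef_pos: [543.9, 210.8, 141.1]
ee_rot: [-0.0, -0.0, 1.0, 0.001]
ft_force: [-2.6, 1.1, 5.3]
finger_gap: 43.6
finger_force: 51.8
```

>>> drive_tool(
  motion=[
    [0,0,0,0,0,0,-0.3],
    [0,0,0,0,0,0,-0.3],
    [0,0,0,0,0,0,-0.3],
    [0,0,0,0,0,0,-0.3],
    [0,0,0,0,0,0,-0.3],
    [0,0,0,0,0,0,-0.3],
    [0,0,0,0,0,0,-0.3],
    [0,0,0,0,0,0,-0.3],
    [0,0,0,0,0,0,-0.3],
  ],
)

```text
time: 17.7
eef_pos: [544.4, 210.2, 140.8]
ee_rot: [0.0, -0.0, 1.0, 0.0]
ft_force: [-2.7, 3.3, 4.5]
finger_gap: 43.9
finger_force: 52.0
```

Run:
```python
from plan import *
plan((519.5,142.8,140.8,0))
```

```text
t 17.7 pos [544.4 210.2 140.8] F [-2.7  3.3  4.5] gap 43.9 ff 52.0
tilt [0.04 0.03] yaw 0.02 q7 1.29
[519.5, 142.8, 140.8] -> [0.0249, -0.0674, -0.0] [0.0001, 0.0002, 0.0001] rows>= 1.1
```

>>> drive_tool(
  motion=[
    [0,0,-0.008,0,0,0,-0.3],
    [0,0,-0.025,0,0,0,-0.3],
    [0.0125,-0.0335,-0.025,0,0,0,-0.3],
    [0.025,-0.0673,-0.025,0,0,0,-0.3],
    [0.025,-0.0673,-0.025,0,0,0,-0.3],
    [0.025,-0.0673,-0.02,0,0,0,-0.3],
    [0.025,-0.0673,-0.012,0,0,0,-0.3],
    [0.025,-0.0673,-0.009,0,0,0,-0.3],
    [0.025,-0.0673,-0.006,0,0,0,-0.3],
    [0.025,-0.0673,-0.004,0,0,0,-0.3],
    [0.025,-0.0673,-0.002,0,0,0,-0.3],
    [0.025,-0.0673,0,0,0,0,-0.3],
  ],
)

```text
time: 19.2
eef_pos: [519.1, 143.1, 141.2]
ee_rot: [-0.0, -0.0, 1.0, 0.0]
ft_force: [-2.8, -0.0, 4.9]
finger_gap: 43.8
finger_force: 51.8
```

>>> drive_tool(
  motion=[
    [0,0,0,0,0,0,-0.3],
    [0,0,0,0,0,0,-0.3],
    [0,0,0,0,0,0,-0.3],
    [0,0,0,0,0,0,-0.3],
    [0,0,0,0,0,0,-0.3],
    [0,0,0,0,0,0,-0.3],
    [0,0,0,0,0,0,-0.3],
    [0,0,0,0,0,0,-0.3],
    [0,0,0,0,0,0,-0.3],
    [0,0,0,0,0,0,-0.3],
  ],
)

```text
time: 20.45
eef_pos: [519.1, 143.0, 140.7]
ee_rot: [0.0, -0.0, 1.0, 0.0]
ft_force: [-3.2, 2.5, 5.7]
finger_gap: 43.4
finger_force: 52.0
```

Run:
```python
from plan import *
plan((519.5,142.8,190,0),(631.4,-45.9,150,0))
ims=[]
for n,(x0,y0) in(("scene",(195,100)),("top",(175,120))):
    p,d=r.grab_frame(n);ims.append(cv2.resize(p[y0:y0+110,x0:x0+110],None,fx=3.6,fy=3.6,interpolation=cv2.INTER_CUBIC))
cv2.imwrite("pics/s5.png",np.hstack(ims))
```

```text
t 20.45 pos [519.1 143.  140.7] F [-3.2  2.5  5.7] gap 43.4 ff 52.0
tilt [0.   0.03] yaw 0.03 q7 1.37
[519.5, 142.8, 190] -> [-0.0004, -0.0002, -0.0493] [0.0001, 0.0, 0.0002] rows>= 0.8
[631.4, -45.9, 150] -> [-0.1122, -0.189, -0.0094] [0.0001, 0.0, 0.0002] rows>= 3.5
```

View pics/s5.png

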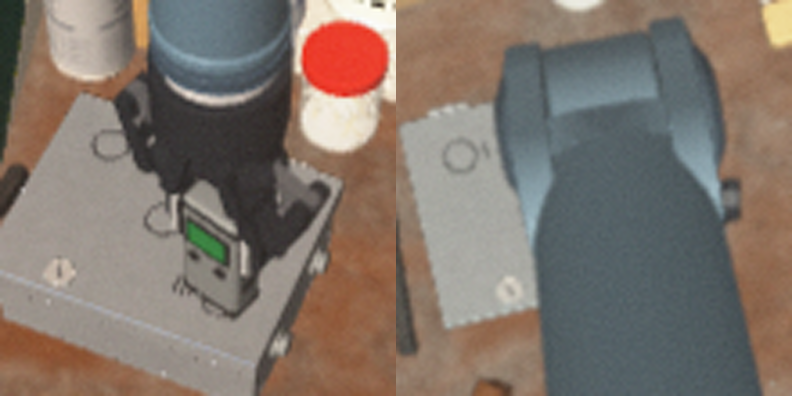

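All three readings are taken; the foot is in the three-stroke ring (left px 215,305). Back to above the cradle.

>>> drive_tool(
  motion=[
    [0,0,-0.01,0,0,0,-0.3],
    [0,0,-0.05,0,0,0,-0.3],
    [-0.028,-0.047,-0.06,0,0,0,-0.3],
    [-0.056,-0.094,-0.06,0,0,0,-0.3],
    [-0.084,-0.141,-0.06,0,0,0,-0.3],
    [-0.1115,-0.1885,-0.06,0,0,0,-0.3],
    [-0.1115,-0.1885,-0.06,0,0,0,-0.3],
    [-0.1115,-0.1885,-0.03,0,0,0,-0.3],
    [-0.1115,-0.1885,0.004,0,0,0,-0.3],
    [-0.1115,-0.1885,0.014,0,0,0,-0.3],
    [-0.1115,-0.1885,0.014,0,0,0,-0.3],
    [-0.1115,-0.1885,0.014,0,0,0,-0.3],
  ],
)

```text
time: 22.05
eef_pos: [631.8, -46.1, 128.2]
ee_rot: [0.001, -0.0, 1.0, -0.0]
ft_force: [-0.4, -0.0, -2.0]
finger_gap: 43.9
finger_force: 51.4
```

Run:
```python
from plan import *
plan((631.4,-45.9,78.5,0))
```

```text
t 22.05 pos [631.8 -46.1 128.2] F [-0.4 -0.  -2. ] gap 43.9 ff 51.4
tilt [ 0.16 -0.03] yaw 0.03 q7 1.81
[631.4, -45.9, 78.5] -> [0.0005, 0.0002, 0.0497] [-0.0002, 0.0009, 0.0001] rows>= 0.8
```

>>> drive_tool(
  motion=[
    [0,0,0.008,0,0,0,-0.3],
    [0,0,0.016,0,0,0,-0.3],
    [0,0,0.024,0,0,0,-0.3],
    [0,0,0.03,0,0,0,-0.3],
    [0,0,0.036,0,0,0,-0.3],
    [0,0,0.041,0,0,0,-0.3],
    [0,0,0.045,0,0,0,-0.3],
    [0,0,0.048,0,0,0,-0.3],
    [0,0,0.049,0,0,0,-0.3],
    [0,0,0.049,0,0,0,-0.3],
  ],
)

```text
time: 23.3
eef_pos: [630.9, -45.8, 78.5]
ee_rot: [0.0, -0.0, 1.0, 0.0]
ft_force: [-2.2, 0.3, 3.4]
finger_gap: 43.5
finger_force: 52.0
```

>>> drive_tool(
  motion=[
    [0,0,0,0,0,0,0.3],
    [0,0,0,0,0,0,1],
    [0,0,0,0,0,0,1],
    [0,0,0,0,0,0,1],
    [0,0,-0.02,0,0,0,1],
    [0,0,-0.06,0,0,0,1],
    [0,0,-0.12,0,0,0,1],
    [0,0,-0.17,0,0,0,1],
    [0.1,0.05,-0.2,0,0,0,1],
    [0.15,0.1,-0.2,0,0,0,1],
    [0.15,0.1,-0.2,0,0,0,1],
    [0.15,0.1,-0.2,0,0,0,1],
  ],
)

```text
time: 24.8
eef_pos: [477.9, 57.5, 279.1]
ee_rot: [0.0, -0.004, 1.0, 0.002]
ft_force: [0.5, -0.5, 0.3]
finger_gap: 85.3
finger_force: 0.0
```

Run:
```python
from plan import *; from m import *
plan()
for n,(x0,x1,y0,y1),(a,b,c_,d_) in(("scene",(335,370,172,200),(185,295,125,215)),("top",(302,330,130,150),(170,265,130,215))):
    p,d=r.grab_frame(n);X=cloud(n,p,d);m=np.zeros(d.shape,bool);m[y0:y1,x0:x1]=1
    P=X[m&(X[...,2]>119)&(X[...,2]<130)];print(n,len(P),P[:,2].mean() if len(P) else 0,cv2.minAreaRect(P[:,:2].astype(np.float32)) if len(P)>5 else 0)
    Q=X[c_:d_,a:b].reshape(-1,3);Q=Q[abs(Q[:,2]-78)<6];print(" cover z",len(Q),Q[:,2].mean(),np.linalg.lstsq(np.c_[Q[:,:2],np.ones(len(Q))],Q[:,2],rcond=None)[0][:2])
    if n=="scene": cv2.imwrite("pics/s6.png",cv2.resize(p[60:310,60:420],None,fx=2,fy=2,interpolation=cv2.INTER_CUBIC))
```

```text
t 24.8 pos [477.9  57.5 279.1] F [ 0.5 -0.5  0.3] gap 85.3 ff 0.0
tilt [0.03 0.25] yaw 0.43 q7 1.38
scene 211 123.00006387578257 ((629.9442138671875, -46.04644775390625), (44.562442779541016, 27.0100040435791), 87.53952026367188)
 cover z 4510 77.46391604284803 [-0.00041065 -0.00074266]
top 0 0 0
 cover z 4069 77.58883494632174 [-0.00155251  0.00083272]
```

View pics/s6.png

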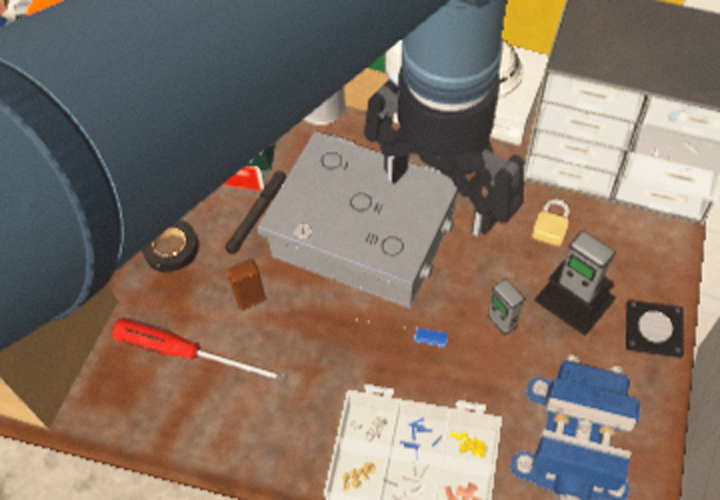

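The gauge stands in its cradle (px 588,260), the cover is shut and level, the bystanders are where they were, and the arm is clear.

>>> drive_tool(
  motion=[
    [0,0,0,0,0,0,1],
    [0,0,0,0,0,0,1],
    [0,0,0,0,0,0,1],
  ],
)

```text
time: 25.28
eef_pos: [481.1, 53.3, 277.4]
ee_rot: [-0.0, 0.001, 1.0, -0.0]
ft_force: [-0.2, -0.5, -0.3]
finger_gap: 85.4
finger_force: 0.0
```

```bash
python3 -c "
from station import r
print(r.job_done())"
```

```text
the job is handed in; nothing more can be done
None
```

The job is handed in at about 25 s: cover pushed shut, gauge zeroed on the disc, marks 1, 2 and 3 pressed in order for about a second each at about 5–7 N, and the gauge stood back in its cradle; hand-in returned no verdict.

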